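# Unlock the bench air coupler and take out the blow nozzle

## Robot

A 6-joint arm with a two-finger parallel gripper is mounted at the origin on the work surface. World frame = base frame: x ahead of the robot, y to its left, z up, the work surface at z = 0. Lengths are in m, angles in rad, forces in N, time in s.
With the tool pointing down it reaches from about 0.3 to 1 m from the base axis. Payload 5.1 kg.
Tool frame: the origin (TCP) lies midway between the tips of the shut fingers; the grasp point (between the pads) lies 19 mm behind it (ctrl.grasp_offset is the distance from the TCP to the grasp point, in m); z points along the fingers, y is the line along which they close (so a half turn about z gives the same grasp; the last joint's range is limited). The gripper opens to 95 mm and grips with 3 to 60 N. Pads are 20 mm wide; open, the fingers measure 119 mm over their backs; the gripper's body (75 mm by 180 mm) begins 59 mm behind the grasp point.
Start: joints at [-1.368, 0.124, 1.65, -0, 1.367, -0.083], TCP at [0.183, -0.624, 0.215] pointing down, gripper open.
Joint ranges: [-2.61, 2.61], [-1.02, 2.33], [0.03, 2.71], [-1.35, 4.49], [0.32, 2.68], [-2.91, 2.91]. Speed limits (rad/s): [2.57, 2.57, 3.14, 3.14, 3.14, 3.14].

## Interface

Orientations are given as a rotation vector (axis times angle).
In Python, from cell import ctrl gives the robot as it stands.
- The arm moves only by the shell command python3 -m inch 'ROWS' [FORCE]. ROWS is JSON, a list of rows, each a list of 7 numbers: the turn, a rotation vector about the tool's x, y, z in rad, then the shift along the tool's x, y, z in cm, then the closure, from -1 (fully open) to 1 (shut), so that 0 is half open. A call has 1 to 20 rows; each row shifts and turns the commanded pose from where the row before left it, along the tool's axes as they then stand; what a row does not reach is not made up. A row lasts 1/8 s, in which the tool goes at most 62.5 mm and 10.7 degrees, less where a joint would pass 70% of its speed; a pose out of reach is approached as far as the arm can. A call with a gripper value outside its range is refused whole. The fingers move at their own pace and stop on an object; FORCE is the grip in N (left out, the last holds). Time passes only in rows, so rows that do not move let the fingers close. It gives the time, the measured TCP pose, the force, the opening and the grip force at its end, in the units of the state.
- ctrl.read_state(): the state, without advancing time (a new reading comes with each control period).
- ctrl.read_camera(name): name is "scene" or "top" or "wrist"; returns a dict with "frame" (384x512x3 uint8, red, green, blue), "fx", "fy", "cx", "cy" (pixels), "dist_coeffs" ([k1, k2, p1, p2, k3] as OpenCV has them; the pictures are not rectified), "R" (3x3) and "t" (3): a world point X has camera coordinates R X + t; the wrist camera has in their place "tool_from_camera" (4x4, takes a point from camera to tool coordinates, whose origin is the TCP and whose axes are the flange's). Camera axes: x right, y down, z forward; pixel columns grow to the right and rows downward; lengths in m; the calibration is good to about 2 mm. A picture is of the moment at which its call begins: read the wrist's pose just before it. There is no depth.
- ctrl.hand_in(): hands the job in; it is judged then, once.
The state is a dict: "t": time; "q": joint angles; "dq": joint speeds; "joint_torque": joint torques, N m; "tcp_pos": TCP position; "orientation": TCP orientation; "contact_force": force on the tool from outside, world axes, zero at the start; "wrist_torque": the same for the moment, N m; "width": finger opening in m; "finger_force": force on a finger pad.
Only numpy, scipy, OpenCV 4.12 (cv2) and the standard library are available. Lean on these libraries where they do the work, as an engineer would, in place of code of your own. Each camera call takes 0.05 s, during which the arm holds its last target. There are 200 camera calls.

## Task

The blow nozzle is locked into the leaning air coupler on the bench. Pull the coupler's spring sleeve back along its axis and turn it to its released seat, draw the nozzle out and set it down in the steel tray without dropping it from a height, then lift and turn the sleeve back so that it springs fully home. Leave the other things on the bench where they are.

Things in the scene. Friction and masses are not known exactly. Their poses are not given: they have to be found in the camera images.
- coupler: Fixed bench air outlet: grey block 110 x 90 x 50 mm on a 150 x 120 mm bench plate; origin under it, on the bench. From it a brass neck 28 mm thick rises, leaning 32 degrees from vertical towards this frame's -x (roughly towards the robot).
- mouth (a point): Fixed point on the neck's axis, level with the sleeve's top face when the sleeve is home, about 133 mm above the bench. z: along the axis, outwards and up; y: level. A flange 48 mm across lies 38 to 43 mm below this point along the axis.
- sleeve_top (a point): Centre of the top face of the spring sleeve, moves and turns with it (z out along the axis). Twelve-sided steel ring on the neck, 44 mm across flats, 32 mm long (below this point); flats face x, y and every 30 degrees. A dark rib low on it (3.5 mm proud, 22 to 32 mm below the top) points to one of two small blocks on the flange: home, released.
- sleeve_pull (a joint): How far the sleeve is pulled out along the axis, away from the bench (m): 0 home, 0.013 stop. A spring draws it home with 6 N at 0 and 11 N at 0.012. At home it cannot turn past about 0.2 rad; more than 8 mm out it turns freely. Let go at the released end it drops to a seat about 5 mm out and stays there.
- sleeve_turn (a joint): Turn of the sleeve (rad), anticlockwise looking down on it, positive about z of mouth: 0 locked, 1.2 stop at the released end (seat from about 0.95). Lugs in the sleeve hold the nozzle's ears until it is turned past 0.9. To lock: from the seat pull out past 8 mm again, turn back to below 0.1, let go: it springs home.
- nozzle: Blow nozzle, 74 mm long, about 110 g; origin at the centre of its inner end, z along its axis to the tip. 12 mm stem to 22 mm; two flat ears at 22 to 27 mm, 29 mm over both along x; 15 mm shank; from 42 to 70 mm a steel hexagon 18 mm across flats (facing +y, -y and every 60 degrees); short brass cone.
- nozzle_mid (a point): Middle of the nozzle's length, on its axis. Locked in, the nozzle lies on the coupler's axis, its y level, 38 mm of it standing out of the sleeve (33 mm with the sleeve on the released seat). Once free it comes straight out along the axis with 1 mm play, and is clear of the sleeve after 50 mm.
- tray: Open steel tray, loose, 190 mm (x) by 150 mm (y), 30 mm high, walls and floor 4 to 5 mm thick. Origin at the centre of its underside. The nozzle may lie or stand in it. Stands to the left or the right of the coupler; the carton stands on the other side.
- carton: Closed cardboard carton 170 x 130 x 80 mm; origin under its centre. Leave it.
- spray_can: Spray can, 66 mm across, 190 mm high, beyond the coupler, left; origin under its centre. Leave it.
- paint_tin: Paint tin, 100 mm across, 113 mm high, origin under its centre. Leave it.
- oil_bottle: Oil bottle, 70 mm across, 170 mm high, origin under its centre. Leave it.
- tape_roll: Roll of tape lying flat in front of the coupler, 90 mm across, 24 mm high, origin under its centre. Leave it.
- wrench: Steel wrench 170 mm long lying on the bench. Leave it.
- screwdriver: Screwdriver 190 mm long lying on the bench. Leave it.

How it is judged:
By the outcome, as a careful person would: the job done as asked, in the order asked, and still so for the second after the job is handed in, with the robot touching nothing.
It also fails if it takes over 72 s, if anything falls off the work surface, if the arm or the gripper's body presses on something with over 40 N, if the wrist force passes 120 N, or if a joint passes its speed limit or range.

## Working session

There is one attempt and no reset: what is moved stays moved. The work goes in short steps, Python scripts to look and compute and a shell command to move; the robot and the scene stay as the last step left them, time stands still between calls to the robot, and variables do not carry over. Pictures are saved under pics/ and viewed, at most 10 in all, crops included, and the job is handed in when it is done.

```bash
ls; mkdir -p pics; python3 - <<'E'
from cell import ctrl
import cv2,numpy as np
for n in ("scene","top"):
    c=ctrl.read_camera(n); cv2.imwrite(f"pics/{n}0.png",cv2.resize(c["frame"][:,:,::-1],(800,600),interpolation=cv2.INTER_CUBIC))
    print(n,c["fx"],c["cx"],c["cy"],c["dist_coeffs"],-np.array(c["R"]).T@c["t"])
s=ctrl.read_state();print(s["t"],s["tcp_pos"],s["orientation"],s["width"])
print(ctrl.read_camera("wrist")["tool_from_camera"])
E
```

```text
pics
scene 373.96251828107285 254.16368051688846 187.3099776392096 [-0.02597015  0.          0.          0.          0.        ] [ 1.0584352  -0.3910578   0.65790876]
top 469.1151634264624 253.66498723369554 184.93548541200985 [-0.18946587  0.          0.          0.          0.        ] [ 0.4482548  -0.00729563  1.07973661]
0.1 [ 0.18310984 -0.62308823  0.21350218] [-3.10772696e+00 -4.47137352e-01  1.86141551e-04] 0.09487527428726511
[[-1.28680385e-03 -9.68407100e-01 -2.49371277e-01  6.94231353e-02]
 [ 9.99997831e-01 -8.37713922e-04 -1.90700773e-03 -2.77626280e-04]
 [ 1.63785804e-03 -2.49373190e-01  9.68406077e-01 -1.70028374e-01]
 [ 0.00000000e+00  0.00000000e+00  0.00000000e+00  1.00000000e+00]]
```

View pics/scene0.png

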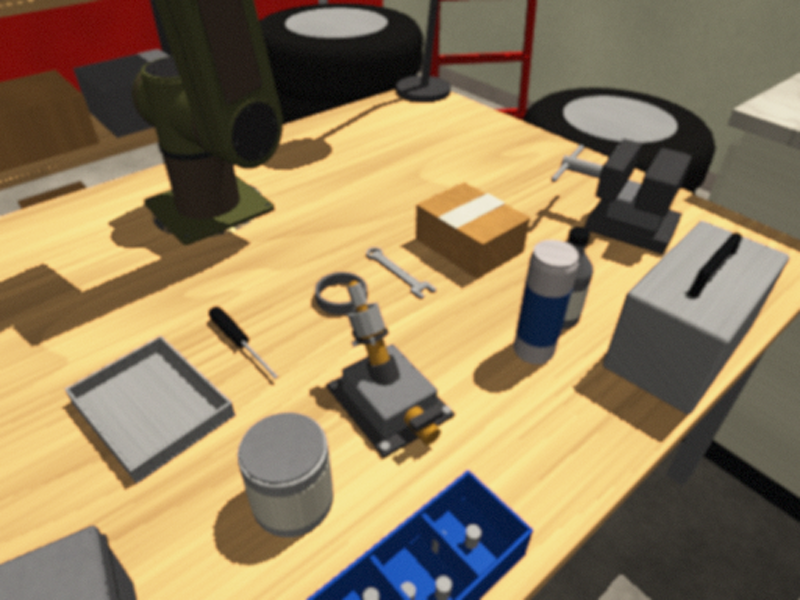

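View pics/top0.png

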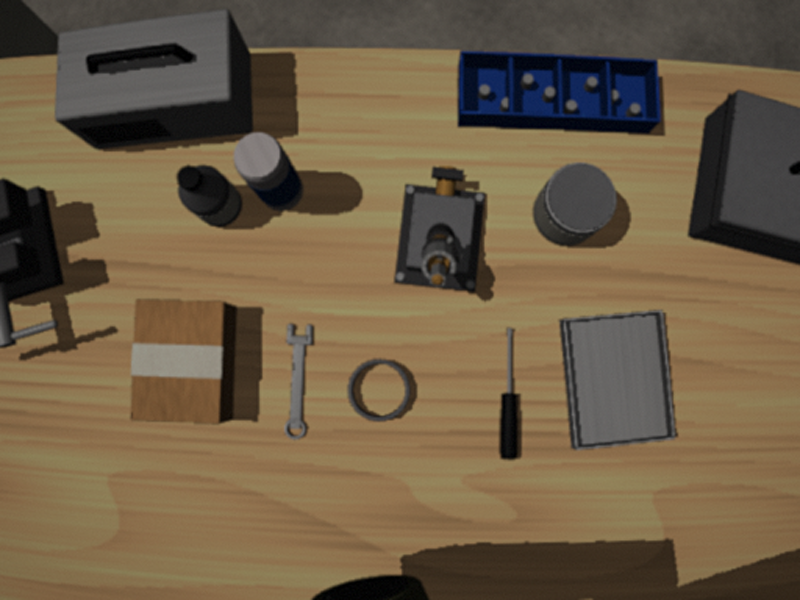

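The scene view shows the coupler with its nozzle tip near (357,287) and the tray centred near (150,408). In the top view, the coupler plate corners are (407,187), (485,195), (475,290), (397,281), the nozzle tip is near (437,281), and the tray corners are (561,318), (663,312), (676,436), (574,447).

```bash
cat > h.py <<'E'
from cell import ctrl
import cv2,numpy as np
from scipy.spatial.transform import Rotation as Ro
def cam(n):
    if n=="wrist":
        s=ctrl.read_state(); c=ctrl.read_camera(n); T=np.eye(4); T[:3,:3]=Ro.from_rotvec(s["orientation"]).as_matrix(); T[:3,3]=s["tcp_pos"]
        W=np.linalg.inv(T@np.array(c["tool_from_camera"])); c["R"],c["t"]=W[:3,:3],W[:3,3]
    else: c=ctrl.read_camera(n)
    c["R"]=np.array(c["R"]);c["t"]=np.array(c["t"]);c["K"]=np.array([[c["fx"],0,c["cx"]],[0,c["fy"],c["cy"]],[0,0,1.]]);c["d"]=np.array(c["dist_coeffs"]);return c
def proj(c,X): return cv2.projectPoints(np.atleast_2d(np.array(X,float)),cv2.Rodrigues(c["R"])[0],c["t"],c["K"],c["d"])[0][:,0]
def ray(c,uv):
    p=cv2.undistortPoints(np.array(uv,float).reshape(-1,1,2),c["K"],c["d"])[:,0]
    return -c["R"].T@c["t"],np.c_[p,np.ones(len(p))]@c["R"]
def at(c,uv,z):
    o,d=ray(c,uv); return o+d*((z-o[2])/d[:,2])[:,None]
def tri(cs,uvs):
    A=0;b=0
    for c,uv in zip(cs,uvs):
        o,d=ray(c,uv);d=d[0]/np.linalg.norm(d);P=np.eye(3)-np.outer(d,d);A=A+P;b=b+P@o
    return np.linalg.solve(A,b)
def big(x): return (np.array(x,float)+.5)*.64-.5
def crop(c,u,v,w,h,s): return cv2.resize(c["frame"][v:v+h,u:u+w,::-1],None,fx=s,fy=s,interpolation=cv2.INTER_CUBIC)
E
python3 - <<'E'
from h import *
t=cam("top");s=cam("scene")
print("plate",at(t,big([(407,187),(485,195),(475,290),(397,281)]),.008).round(4))
print("plate scene",at(s,big([(330,385),(383,450),(452,412)]),.008).round(4))
p=at(t,big([(561,318),(663,312),(676,436),(574,447)]),.03);print("tray",p.round(4),p.mean(0))
print("tip",tri([t,s],[big([(437,281)]),big([(357,287)])]))
cv2.imwrite("pics/c1.png",np.hstack([crop(t,250,110,66,84,6),crop(s,205,165,66,84,6)]))
E
```

```text
plate [[ 0.7202  0.005   0.008 ]
 [ 0.7106 -0.1121  0.008 ]
 [ 0.5672 -0.0986  0.008 ]
 [ 0.5779  0.0165  0.008 ]]
plate scene [[ 0.5733 -0.0963  0.008 ]
 [ 0.7086 -0.1084  0.008 ]
 [ 0.7227  0.0044  0.008 ]]
tray [[ 0.5269 -0.222   0.03  ]
 [ 0.5387 -0.3747  0.03  ]
 [ 0.358  -0.3951  0.03  ]
 [ 0.3422 -0.2431  0.03  ]] [ 0.44144631 -0.30872094  0.03      ]
tip [ 0.56289912 -0.03552071  0.15329044]
```

View pics/c1.png

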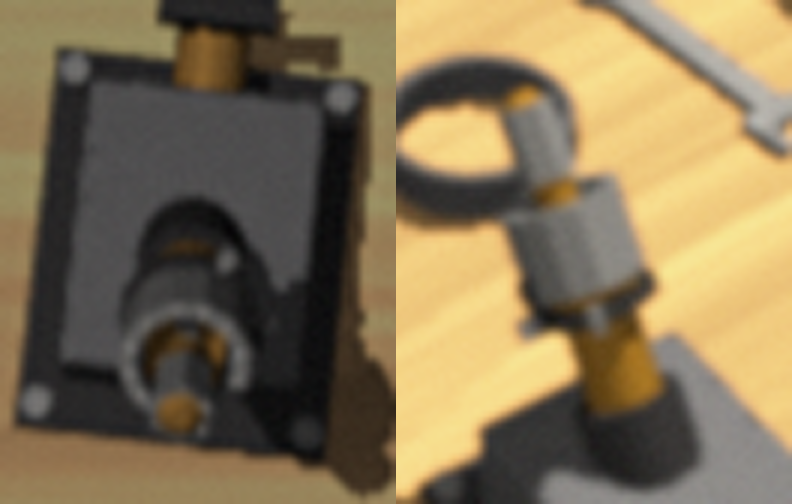

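The crop shows the nozzle tip at (180,412) on the left (top camera) and (522,95) on the right (scene camera). The sleeve is on the axis with its top ring visible. Next I fit the mouth position.

```bash
cat > geo.py <<'E'
from h import *
def frame(m,yaw):
    z=np.array([-np.sin(np.radians(32))*np.cos(yaw),-np.sin(np.radians(32))*np.sin(yaw),np.cos(np.radians(32))])
    y=np.array([-np.sin(yaw),np.cos(yaw),0]);return np.c_[np.cross(y,z),y,z],np.array(m)
E
python3 - <<'E'
from geo import *
t=cam("top");s=cam("scene")
cr=lambda x,y,u,v:((x+.5)/6-.5+u,(y+.5)/6-.5+v)
a=[cr(180,412,250,110)];b=[cr(126,95,205,165)]
tip=tri([t,s],[a,b]);print(tip,proj(t,tip)-a,proj(s,tip)-b)
F,_=frame([0,0,0],-.088);m=tip-.038*F[:,2];print("mouth",m,"axis",F[:,2])
# overlay
im=np.hstack([crop(t,250,110,66,84,6),crop(s,205,165,66,84,6)])
th=np.linspace(0,2*np.pi,25)
for r,h,col in((.022,0,(0,0,255)),(.022,-.032,(0,255,0)),(.024,-.043,(255,0,0)),(.009,.034,(0,255,255))):
    P=m+(np.c_[r*np.cos(th),r*np.sin(th),h+0*th])@F.T
    for c,u,v,o in((t,250,110,0),(s,205,165,396)):
        q=(proj(c,P)-[u,v]+.5)*6-.5+[o,0]; cv2.polylines(im,[q.astype(np.int32)],True,col,1)
cv2.imwrite("pics/c2.png",im)
# tool poses: fingers closing line
E
```

```text
[ 0.56266418 -0.03798445  0.1632529 ] [[0.27342727 0.18994756]] [[ 0.31229217 -0.0327218 ]]
mouth [ 0.58272319 -0.03975422  0.13102707] axis [-0.52786874  0.04657273  0.8480481 ]
```

View pics/c2.png

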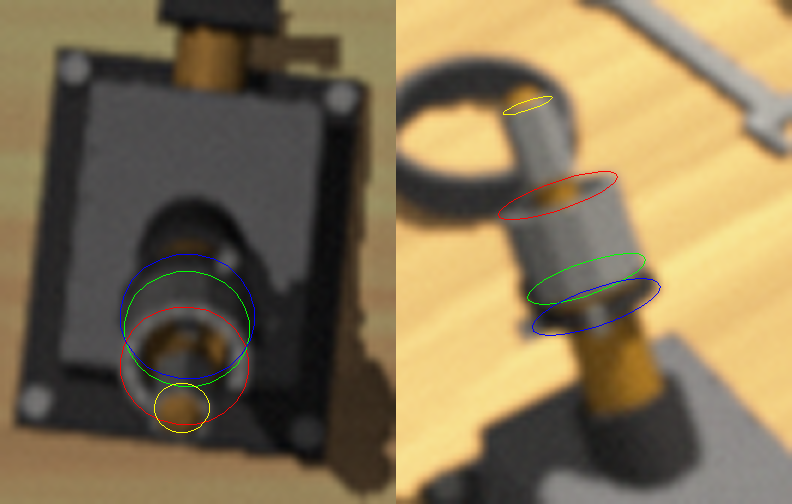

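The overlaid model agrees with both views to within a millimetre or two, so I'm moving to a pre-pose on the axis.

```bash
cat >> geo.py <<'E'
M=[.5822,-.0400,.132];YAW=-.088
def plan(dist,phi=0,off=(0,0),m=None):
    """tool on axis, TCP dist (m) above mouth, sleeve-turn angle phi about mouth z; prints rel move from now"""
    F,o=frame(M if m is None else m,YAW)
    R=F@Ro.from_euler('z',phi).as_matrix()@np.diag([1,-1,-1.]); p=o+F@np.array([off[0],off[1],dist]); return go(R,p)
def go(R,p):
    s=ctrl.read_state();C=Ro.from_rotvec(s["orientation"]).as_matrix();d=np.array(p)-s["tcp_pos"]
    rv=Ro.from_matrix(C.T@R).as_rotvec()
    print("t",round(s["t"],2),"shift first(cm, cur tool):",(C.T@d*100).round(2),"then turn",rv.round(3),"deg",np.degrees(np.linalg.norm(rv)).round(1),"| shift after turn:",(R.T@d*100).round(2))
E
python3 -c "
from geo import *
plan(.10)"
```

```text
t 0.35 shift first(cm, cur tool): [ 49.8  -46.67  -0.22] then turn [-0.105  0.552  0.364] deg 38.4 | shift after turn: [ 24.99 -61.63  15.33]
```

```bash
python3 -m inch '[[0,0,0,4.15,-3.89,0,-1],[0,0,0,4.15,-3.89,0,-1],[0,0,0,4.15,-3.89,0,-1],[0,0,0,4.15,-3.89,0,-1],[0,0,0,4.15,-3.89,0,-1],[0,0,0,4.15,-3.89,0,-1],[0,0,0,4.15,-3.89,0,-1],[0,0,0,4.15,-3.89,0,-1],[0,0,0,4.15,-3.89,0,-1],[0,0,0,4.15,-3.89,0,-1],[0,0,0,4.15,-3.89,0,-1],[0,0,0,4.15,-3.89,0,-1],[-0.0175,0.092,0.0607,0,0,0,-1],[-0.0175,0.092,0.0607,0,0,0,-1],[-0.0175,0.092,0.0607,0,0,0,-1],[-0.0175,0.092,0.0607,0,0,0,-1],[-0.0175,0.092,0.0607,0,0,0,-1],[-0.0175,0.092,0.0607,0,0,0,-1],[0,0,0,0,0,0,-1],[0,0,0,0,0,0,-1]]'
python3 - <<'E'
from geo import *
plan(.10)
print(np.round(ctrl.read_state()["q"],3))
c=cam("wrist")
F,o=frame(M,YAW);im=crop(c,0,0,512,384,1.5);raw=im.copy()
th=np.linspace(0,2*np.pi,25)
for r,h,col in((.022,0,(0,0,255)),(.024,-.038,(255,0,0)),(.009,.034,(0,255,255))):
    q=(proj(c,o+np.c_[r*np.cos(th),r*np.sin(th),h+0*th]@F.T)+.5)*1.5-.5;cv2.polylines(im,[q.astype(np.int32)],True,col,1)
cv2.imwrite("pics/w1.png",im)
print(proj(c,o+F@[0,0,.038]),proj(c,o))
E
```

```text
t: 2.85
tcp_pos: [0.5298, -0.0354, 0.2154]
orientation: [2.993, -0.131, 0.858]
contact_force: [0.3, -0.5, 0.9]
width: 0.095
finger_force: 0.0
t 2.85 shift first(cm, cur tool): [ 0.04 -0.01 -0.14] then turn [ 0.001 -0.     0.001] deg 0.1 | shift after turn: [ 0.04 -0.01 -0.14]
[-0.201 -0.515  2.269  0.08   0.833  1.421]
[[250.77904329 208.15325906]] [[250.74281567 195.56126418]]
```

View pics/w1.png

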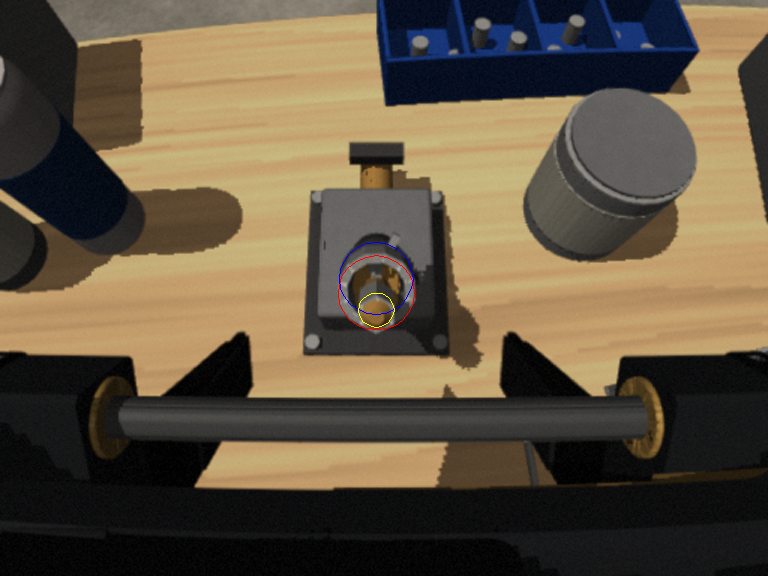

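The wrist view confirms the fit: tip at (376,310), sleeve ring at (377,292). The flange blocks are near (420,272), at about -90° (home), and (395,240), at about -30° (released). I'll grip with the fingers 60° round from level so they stay clear of the rib.

```bash
python3 -m inch '[[0,0,-0.1745,0,0,0,-1],[0,0,-0.1745,0,0,0,-1],[0,0,-0.1745,0,0,0,-1],[0,0,-0.1745,0,0,0,-1],[0,0,-0.1745,0,0,0,-1],[0,0,-0.1745,0,0,0,-1],[0,0,0,0,0,3,-1],[0,0,0,0,0,3,-1],[0,0,0,0,0,3,-1],[0,0,0,0,0,2.5,-1],[0,0,0,0,0,1,-1],[0,0,0,0,0,0,-1],[0,0,0,0,0,0,-1]]'
python3 -c "
from geo import *
plan(-.026,np.pi/3)
c=cam('wrist');cv2.imwrite('pics/w2.png',crop(c,0,0,512,384,1.5))"
```

```text
t: 4.53
tcp_pos: [0.596, -0.0414, 0.1099]
orientation: [2.451, 1.274, 0.67]
contact_force: [-0.2, -0.1, 0.6]
width: 0.0953
finger_force: 0.0
t 4.53 shift first(cm, cur tool): [ 0.01 -0.01 -0.01] then turn [ 0.002 -0.    -0.   ] deg 0.1 | shift after turn: [ 0.01 -0.01 -0.01]
```

View pics/w2.png

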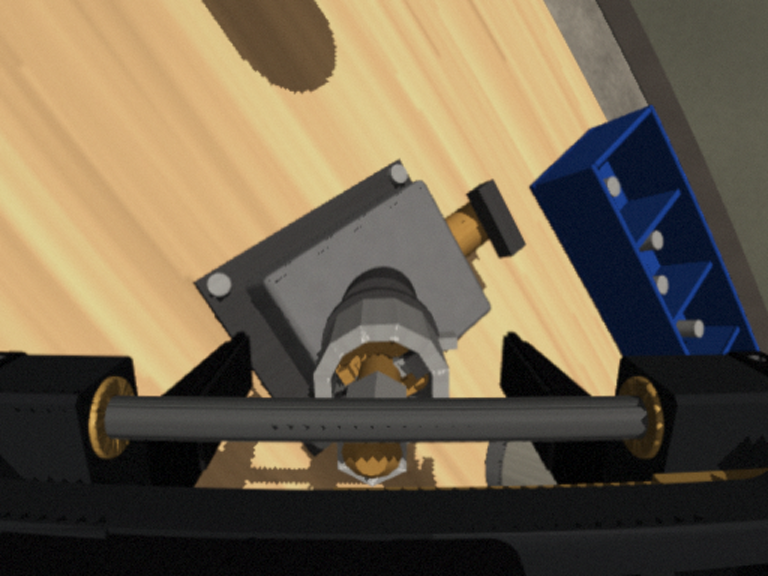

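The sleeve (centre about x=381) sits between the fingers (midpoint about 376), and the nozzle tip is clear of the body. Closing now.

```bash
python3 -m inch '[[0,0,0,0,0,0,1],[0,0,0,0,0,0,1],[0,0,0,0,0,0,1],[0,0,0,0,0,0,1],[0,0,0,0,0,0,1],[0,0,0,0,0,0,1],[0,0,0,0,0,0,1],[0,0,0,0,0,0,1]]' 45
```

```text
t: 5.58
tcp_pos: [0.5968, -0.042, 0.1099]
orientation: [2.449, 1.273, 0.671]
contact_force: [5.4, -2.7, -1.9]
width: 0.0437
finger_force: 44.9
```

```bash
python3 -m inch '[[0,0,0,0,0.1,0,1],[0,0,0,0,0,-0.4,1],[0,0,0,0,0,-0.4,1],[0,0,0,0,0,-0.35,1],[0,0,0,0,0,0,1],[0,0,0,0,0,0,1]]' 50
python3 -c "
from geo import *
plan(-.026,np.pi/3)"
```

```text
t: 6.32
tcp_pos: [0.5908, -0.0417, 0.1188]
orientation: [2.45, 1.273, 0.67]
contact_force: [10.7, -2.4, -7.9]
width: 0.0439
finger_force: 49.9
t 6.33 shift first(cm, cur tool): [ 0.07 -0.08  1.02] then turn [ 0.003 -0.    -0.   ] deg 0.2 | shift after turn: [ 0.07 -0.08  1.02]
```

The sleeve is out about 10 mm with roughly spring force. Turning.

```bash
python3 -m inch '[[0,0,-0.14,0,0,0,1],[0,0,-0.14,0,0,0,1],[0,0,-0.14,0,0,0,1],[0,0,-0.14,0,0,0,1],[0,0,-0.14,0,0,0,1],[0,0,-0.14,0,0,0,1],[0,0,-0.14,0,0,0,1],[0,0,-0.14,0,0,0,1],[0,0,-0.05,0,0,0,1],[0,0,0,0,0,0,1],[0,0,0,0,0,0,1]]' 50
python3 -c "
from geo import *
plan(-.026,np.pi/3+1.17);print(ctrl.read_state()['wrist_torque'])"
```

```text
t: 7.7
tcp_pos: [0.5916, -0.042, 0.1198]
orientation: [1.267, 2.281, 0.305]
contact_force: [12.3, -2.4, -6.8]
width: 0.0438
finger_force: 49.9
t 7.7 shift first(cm, cur tool): [ 0.2  -0.06  1.06] then turn [ 0.003  0.004 -0.001] deg 0.3 | shift after turn: [ 0.19 -0.06  1.06]
[-0.45176094 -1.1376502  -0.48679889]
```

```bash
python3 -m inch '[[0,0,0,0,0,0.3,1],[0,0,0,0,0,0.25,1],[0,0,0,0,0,0,1],[0,0,0,0,0,0,-1],[0,0,0,0,0,0,-1],[0,0,0,0,0,0,-1],[0,0,0,0,0,0,-1],[0,0,0,0,0,0,-1],[0,0,0,0,0,-3,-1],[0,0,0,0,0,-4,-1],[0,0,0,0,0,-4,-1],[0,0,0,0,0,-3,-1],[0,0,0,0,0,0,-1]]'
python3 -c "
from geo import *
plan(.10,0)
c=cam('wrist');cv2.imwrite('pics/w3.png',crop(c,0,0,512,384,1.5))"
```

```text
t: 9.32
tcp_pos: [0.5199, -0.0351, 0.2364]
orientation: [1.265, 2.281, 0.306]
contact_force: [0.6, -0.1, 0.2]
width: 0.0951
finger_force: 0.0
t 9.32 shift first(cm, cur tool): [ 0.2  -0.16  2.17] then turn [ 8.000e-03 -2.000e-03  2.217e+00] deg 127.0 | shift after turn: [-0.23 -0.06  2.17]
```

View pics/w3.png

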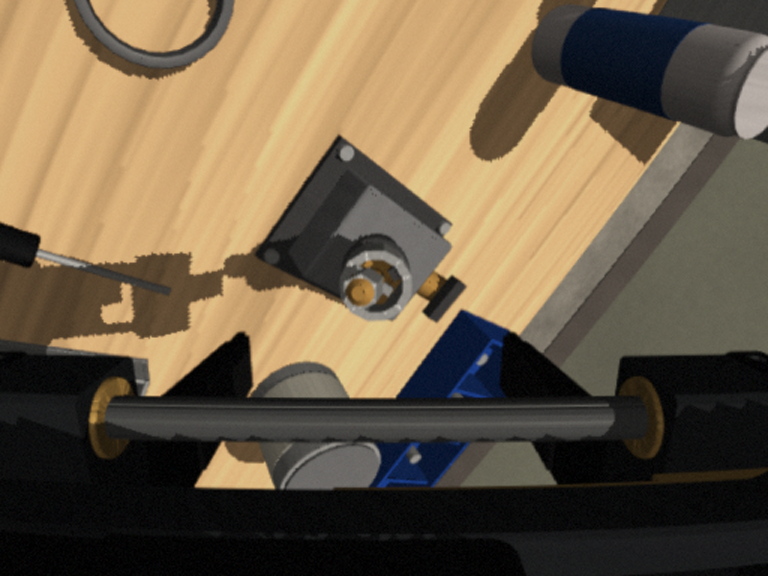

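The sleeve stayed on its seat, rotated, but the nozzle tip at (361,292) is off the sleeve centre (378,283), so the nozzle may sag a little in its play. I'll turn back to level and check with a measured comparison.

```bash
python3 -m inch '[[0,0,0.1705,0,0,0,-1],[0,0,0.1705,0,0,0,-1],[0,0,0.1705,0,0,0,-1],[0,0,0.1705,0,0,0,-1],[0,0,0.1705,0,0,0,-1],[0,0,0.1705,0,0,0,-1],[0,0,0.1705,0,0,0,-1],[0,0,0.1705,0,0,0,-1],[0,0,0.1705,0,0,0,-1],[0,0,0.1705,0,0,0,-1],[0,0,0.1705,0,0,0,-1],[0,0,0.1705,0,0,0,-1],[0,0,0.1705,0,0,0,-1],[0,0,0,-0.23,-0.06,2,-1],[0,0,0,0,0,0,-1]]'
python3 - <<'E'
from geo import *
plan(.10)
F,o=frame(M,YAW);th=np.linspace(0,2*np.pi,25);out=[]
for n,u,v in(("wrist",200,150),("scene",205,165)):
    c=cam(n);im=crop(c,u,v,100,100,4)
    for r,h,col in((.022,.005,(0,0,255)),(.009,.034,(0,255,255))):
        q=(proj(c,o+np.c_[r*np.cos(th),r*np.sin(th),h+0*th]@F.T)-[u,v]+.5)*4-.5;cv2.polylines(im,[q.astype(np.int32)],True,col,1)
    out.append(im)
cv2.imwrite("pics/w4.png",np.hstack(out))
E
```

```text
t: 11.25
tcp_pos: [0.5264, -0.0348, 0.2103]
orientation: [2.997, -0.131, 0.848]
contact_force: [0.3, -0.3, 0.6]
width: 0.0953
finger_force: 0.0
t 11.25 shift first(cm, cur tool): [ 0.6   0.03 -0.4 ] then turn [-0.     0.007  0.   ] deg 0.4 | shift after turn: [ 0.61  0.03 -0.39]
```

View pics/w4.png

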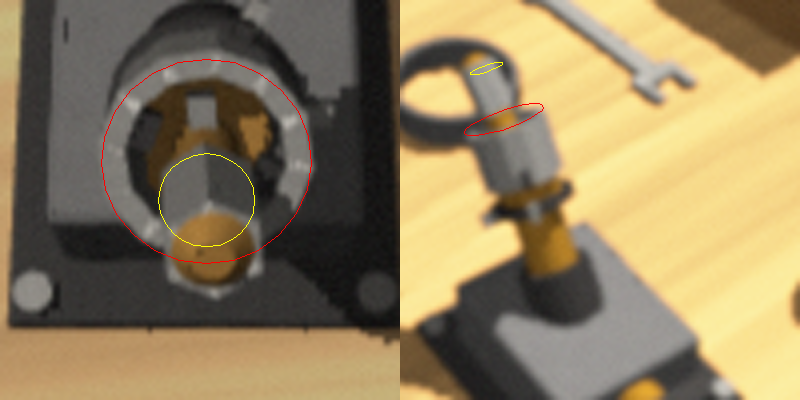

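The sleeve is turned and seated about 5 mm out. The nozzle sags towards -x, with its tip at (212,250) in the wrist crop against about (207,200) predicted. I'll triangulate the tip to get the tilt.

```bash
python3 - <<'E'
from geo import *
F,o=frame(M,YAW)
w=cam("wrist");s=cam("scene")
f=lambda x,y,u,v:[((x+.5)/4-.5+u,(y+.5)/4-.5+v)]
a=f(212,248,200,150);b=f(75,56,205,165)
p=tri([w,s],[a,b]);q=F.T@(p-o);print("tip in mouth frame mm",(q*1e3).round(1),proj(w,p)-a,proj(s,p)-b)
plan(.10);print(ctrl.read_state()["tcp_pos"])
for x in(0,-.003,-.005,-.007): print(x,proj(w,o+F@[x,0,.038])-a,proj(s,o+F@[x,0,.038])-b)
E
```

```text
tip in mouth frame mm [-5.1 -1.4 41.4] [[0.3197269  0.15381784]] [[ 0.12301507 -0.02353211]]
t 11.45 shift first(cm, cur tool): [ 0.25  0.01 -0.09] then turn [0.001 0.    0.   ] deg 0.0 | shift after turn: [ 0.25  0.01 -0.09]
[ 0.52775156 -0.03513403  0.21472909]
0 [[-1.56025108 -7.81373497]] [[2.25622553 1.3247623 ]]
-0.003 [[-1.55588521 -3.95577795]] [[1.63845662 1.28565778]]
-0.005 [[-1.55299846 -1.39774063]] [[1.22888696 1.25973262]]
-0.007 [[-1.55013071  1.14914169]] [[0.82112435 1.23392219]]
```

```bash
python3 - <<'E'
from geo import *
F,o=frame(M,YAW)
A=Ro.from_euler('y',-.087).as_matrix();R=F@A@np.diag([1,-1,-1.])
go(R,o+F@np.array([-.0023,-.0007,.009]))
E
```

```text
t 11.45 shift first(cm, cur tool): [0.02 0.07 9.01] then turn [0.001 0.087 0.   ] deg 5.0 | shift after turn: [-0.76  0.08  8.98]
```

```bash
python3 -m inch '[[0,0.087,0,-0.76,0.08,0,-1],[0,0,0,0,0,3,-1],[0,0,0,0,0,3,-1],[0,0,0,0,0,2,-1],[0,0,0,0,0,0.98,-1],[0,0,0,0,0,0,-1],[0,0,0,0,0,0,-1]]'
python3 - <<'E'
from geo import *
F,o=frame(M,YAW)
A=Ro.from_euler('y',-.087).as_matrix();R=F@A@np.diag([1,-1,-1.])
go(R,o+F@np.array([-.0023,-.0007,.009]))
E
```

```text
t: 12.32
tcp_pos: [0.5754, -0.0402, 0.1401]
orientation: [2.949, -0.129, 0.989]
contact_force: [-0.1, -0.3, 0.6]
width: 0.0949
finger_force: 0.0
t 12.32 shift first(cm, cur tool): [-0.1  -0.01  0.14] then turn [ 0.001 -0.002  0.001] deg 0.1 | shift after turn: [-0.1  -0.01  0.14]
```

```bash
python3 -m inch '[[0,0,0,-0.05,0,0.1,1],[0,0,0,0,0,0,1],[0,0,0,0,0,0,1],[0,0,0,0,0,0,1],[0,0,0,0,0,0,1],[0,0,0,0,0,0,1],[0,0,0,0,0,0,1],[0,0,0,0,0,0,1],[0,0,0,0,0,0,1],[0,0,0,0,0,0,1],[0,0,0,0,0,0,1],[0,0,0,0,0,0,1]]' 25
python3 - <<'E'
from geo import *
plan(.012)
E
```

```text
t: 13.82
tcp_pos: [0.5752, -0.0402, 0.1378]
orientation: [2.95, -0.129, 0.987]
contact_force: [0.1, -0.2, -0.7]
width: 0.0181
finger_force: 25.0
t 13.82 shift first(cm, cur tool): [ 0.31 -0.08 -0.31] then turn [ 0.001 -0.087  0.   ] deg 5.0 | shift after turn: [ 0.28 -0.08 -0.34]
```

The gripper has the hex flats (18.1 mm). I'll straighten to the axis and draw out slowly.

```bash
python3 -m inch '[[0,-0.045,0,0.12,0,0,1],[0,-0.042,0,0.12,0,0,1],[0,0,0,0,0,-0.4,1],[0,0,0,0,0,-0.6,1],[0,0,0,0,0,0,1]]'
python3 -c "
from geo import *
plan(.02)"
```

```text
t: 14.45
tcp_pos: [0.5716, -0.0398, 0.1481]
orientation: [2.993, -0.131, 0.86]
contact_force: [-0.3, -0.4, -1.8]
width: 0.0178
finger_force: 25.0
t 14.45 shift first(cm, cur tool): [ 0.04 -0.08 -0.07] then turn [ 0.001 -0.001  0.   ] deg 0.1 | shift after turn: [ 0.04 -0.08 -0.07]
```

Low force, and it is moving freely. Continuing the draw.

```bash
python3 -m inch '[[0,0,0,0,0,-1,1],[0,0,0,0,0,-1,1],[0,0,0,0,0,-1,1],[0,0,0,0,0,-1,1],[0,0,0,0,0,-1.5,1],[0,0,0,0,0,-1.5,1],[0,0,0,0,0,-2,1],[0,0,0,0,0,-2,1],[0,0,0,0,0,0,1]]' 30
python3 - <<'E'
from geo import *
ps=cam("scene");cv2.imwrite("pics/s5.png",crop(ps,130,60,220,200,3))
# target: over tray, tool tilted 45deg from vertical pointing +x (tray frame yaw)
T=np.array([.441,-.309,.0]);
for tilt in(32,55):
    a=np.radians(tilt);z=np.array([np.sin(a),0,-np.cos(a)]);z=Ro.from_euler('z',-.3).apply(z);y=np.array([-np.sin(-.3),np.cos(-.3),0])*-1
    R=np.c_[np.cross(y,z),y,z]
    go(R,T+[-.0,0,.16])
print(np.round(ctrl.read_state()["q"],2))
E
```

```text
t: 15.58
tcp_pos: [0.5143, -0.0349, 0.244]
orientation: [2.99, -0.131, 0.866]
contact_force: [1.1, -0.1, -1.7]
width: 0.0181
finger_force: 30.0
t 15.62 shift first(cm, cur tool): [-8.52 27.95  4.42] then turn [-0.112 -0.003  0.18 ] deg 12.1 | shift after turn: [-3.41 28.35  7.59]
t 15.62 shift first(cm, cur tool): [-8.52 27.95  4.42] then turn [-0.146  0.397  0.155] deg 25.8 | shift after turn: [-6.1  28.35  5.65]
[-0.21 -0.58  2.27  0.08  0.9   1.42]
```

View pics/s5.png

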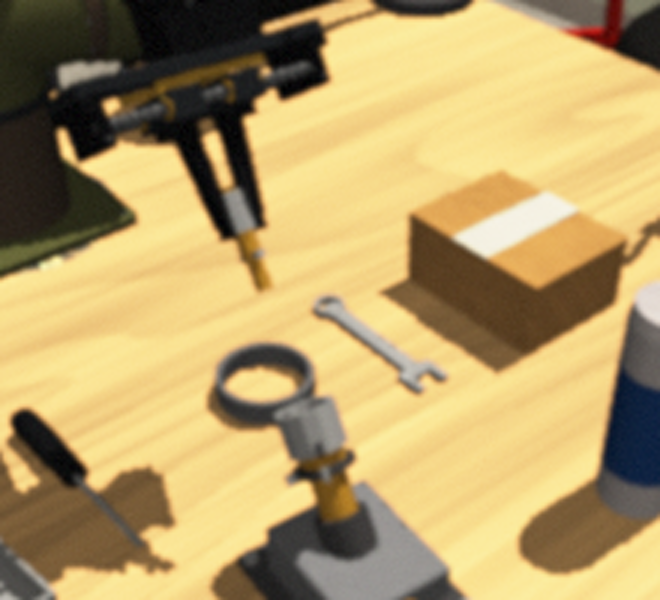

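The nozzle is held, fully out and clear of the sleeve. Now over the tray, tilted about 50° so it can be laid down.

```bash
cat >> geo.py <<'E'
def traypose(up,tilt=50,yaw=-.6):
    a=np.radians(tilt);q=Ro.from_euler('z',yaw);z=q.apply([np.sin(a),0,-np.cos(a)]);y=-q.apply([0,1.,0]);R=np.c_[np.cross(y,z),y,z]
    end=np.array([.441,-.309,.005+.006*np.sin(a)+up])+.03*q.apply([1,0,0])
    go(R,end-.045*z)
E
python3 -c "
from geo import *
traypose(.10)"
```

```text
t 15.62 shift first(cm, cur tool): [-9.99 27.73  6.03] then turn [-0.337  0.304  0.388] deg 34.2 | shift after turn: [-2.17 26.75 13.58]
```

```bash
python3 -m inch '[[0,0,0,-1.11,3.08,0.67,1],[0,0,0,-1.11,3.08,0.67,1],[0,0,0,-1.11,3.08,0.67,1],[0,0,0,-1.11,3.08,0.67,1],[0,0,0,-1.11,3.08,0.67,1],[0,0,0,-1.11,3.08,0.67,1],[0,0,0,-1.11,3.08,0.67,1],[0,0,0,-1.11,3.08,0.67,1],[0,0,0,-1.11,3.08,0.67,1],[-0.067,0.061,0.078,0,0,0,1],[-0.067,0.061,0.078,0,0,0,1],[-0.067,0.061,0.078,0,0,0,1],[-0.067,0.061,0.078,0,0,0,1],[-0.067,0.061,0.078,0,0,0,1],[0,0,0,0,0,0,1],[0,0,0,0,0,0,1]]'
python3 -c "
from geo import *
traypose(.015);print(np.round(ctrl.read_state()['q'],2))
c=cam('wrist');cv2.imwrite('pics/w6.png',crop(c,0,0,512,384,1.5))"
```

```text
t: 17.62
tcp_pos: [0.437, -0.3064, 0.1371]
orientation: [2.527, -0.781, 1.174]
contact_force: [0.4, 0.6, -1.4]
width: 0.0175
finger_force: 30.0
t 17.62 shift first(cm, cur tool): [-6.36  0.    5.42] then turn [-0.002  0.003 -0.   ] deg 0.2 | shift after turn: [-6.38 -0.01  5.39]
[-0.79 -0.56  2.54  0.47  0.34  1.  ]
```

View pics/w6.png

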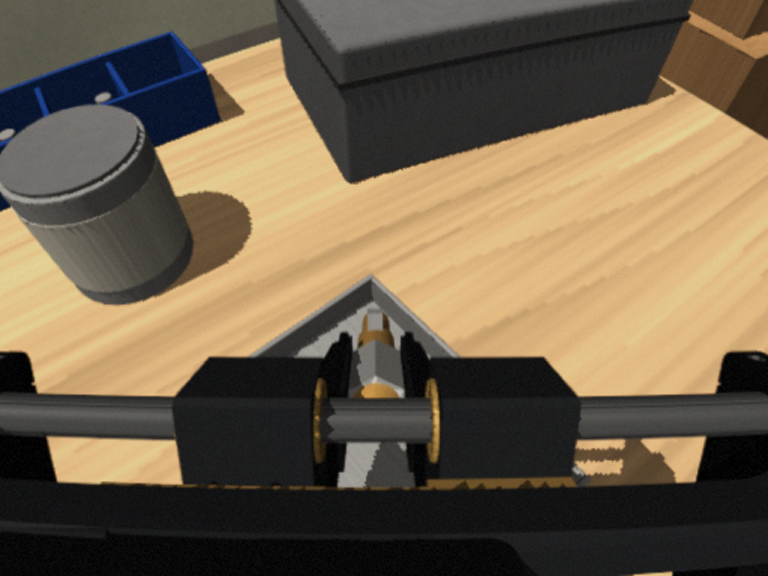

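The nozzle is over the tray, pointing at its far corner. Joint 5 is near its limit, so I'll reduce the tilt to 40°.

```bash
python3 -m inch '[[0,-0.09,0,0,0,0,1],[0,-0.085,0,0,0,0,1],[0,0,0,0,0,0,1]]'
python3 -c "
from geo import *
traypose(.012,40);print(np.round(ctrl.read_state()['q'],2))"
```

```text
t: 18.05
tcp_pos: [0.4383, -0.3081, 0.1398]
orientation: [2.652, -0.821, 0.967]
contact_force: [-0.0, 0.8, -1.5]
width: 0.0181
finger_force: 30.0
t 18.05 shift first(cm, cur tool): [-5.14 -0.07  6.71] then turn [-0.001 -0.001 -0.001] deg 0.1 | shift after turn: [-5.13 -0.08  6.72]
[-0.78 -0.49  2.43  0.23  0.53  1.24]
```

```bash
python3 -m inch '[[0,0,0,-1.3,0,1.68,1],[0,0,0,-1.3,0,1.68,1],[0,0,0,-1.3,0,1.68,1],[0,0,0,-1.25,0,1.68,1],[0,0,0,0,0,0,1],[0,0,0,0,0,0,1]]'
python3 -c "
from geo import *
traypose(0,40);print(np.round(ctrl.read_state()['q'],2))"
```

```text
t: 18.8
tcp_pos: [0.4392, -0.3088, 0.055]
orientation: [2.655, -0.822, 0.963]
contact_force: [-0.0, 0.4, -0.7]
width: 0.0179
finger_force: 30.0
t 18.8 shift first(cm, cur tool): [-0.55 -0.08  1.07] then turn [-0.002  0.003 -0.001] deg 0.2 | shift after turn: [-0.55 -0.09  1.07]
[-0.77 -0.32  2.48  0.37  0.32  1.09]
```

```bash
python3 -m inch '[[0,-0.07,0,0,0,-0.2,1],[0,-0.07,0,0,0,-0.2,1],[0,-0.07,0,0,0,-0.1,1],[0,0,0,0,0,0,1]]'
python3 -c "
from geo import *
traypose(0.002,28);print(np.round(ctrl.read_state()['q'],2))"
```

```text
t: 19.3
tcp_pos: [0.4385, -0.3083, 0.0613]
orientation: [2.788, -0.862, 0.697]
contact_force: [0.8, -0.2, -1.4]
width: 0.0178
finger_force: 30.0
t 19.3 shift first(cm, cur tool): [ 0.45 -0.08  1.57] then turn [-0.002 -0.001 -0.   ] deg 0.1 | shift after turn: [ 0.45 -0.08  1.57]
[-0.75 -0.26  2.35  0.14  0.57  1.32]
```

```bash
python3 -m inch '[[0,0,0,-0.26,0,0.48,1],[0,0,0,-0.26,0,0.48,1],[0,0,0,0,0,0,1],[0,0,0,-0.05,0,0.09,1],[0,0,0,0,0,0,1],[0,0,0,-0.05,0,0.09,1],[0,0,0,0,0,0,1]]'
```

```text
t: 20.18
tcp_pos: [0.4364, -0.3063, 0.0453]
orientation: [2.792, -0.864, 0.689]
contact_force: [-0.6, -0.3, -2.8]
width: 0.0183
finger_force: 30.0
```

```bash
for i in 1 2 3; do python3 -m inch '[[0,0,0,-0.05,0,0.09,1],[0,0,0,0,0,0,1]]' | egrep "tcp|contact"; done; python3 -c "
from geo import *
c=cam('scene');cv2.imwrite('pics/s7.png',crop(c,20,170,170,140,4))
print(np.round(ctrl.read_state()['q'],2))"
```

```text
tcp_pos: [0.4364, -0.3062, 0.0441]
contact_force: [-0.1, -0.9, -1.6]
tcp_pos: [0.4363, -0.3062, 0.0431]
contact_force: [0.9, -0.3, -1.5]
tcp_pos: [0.4363, -0.3062, 0.042]
contact_force: [-0.2, 0.2, -1.8]
[-0.75 -0.23  2.36  0.15  0.53  1.31]
```

View pics/s7.png

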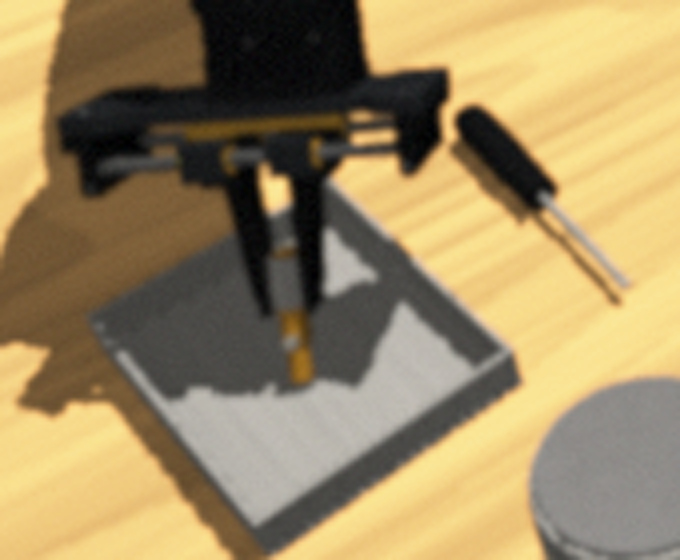

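The nozzle end is close to the tray floor but shows no contact yet. I'll keep lowering.

```bash
for i in 1 2 3 4; do python3 -m inch '[[0,0,0,-0.07,0,0.13,1],[0,0,0,0,0,0,1]]' | egrep "tcp|contact"; done
```

```text
tcp_pos: [0.4365, -0.3064, 0.0408]
contact_force: [0.3, -0.6, -0.6]
tcp_pos: [0.437, -0.3068, 0.0402]
contact_force: [-0.7, 1.5, 3.7]
tcp_pos: [0.4377, -0.3074, 0.0398]
contact_force: [-1.9, 1.3, 7.2]
tcp_pos: [0.4386, -0.3082, 0.0396]
contact_force: [-0.7, 1.4, 8.6]
```

It's touching the floor. With a light grip I'll sweep back and down, so the nozzle pivots towards lying before release.

```bash
python3 -m inch '[[0,0,0,0.1,0,-0.18,1],[0,0,0,0,0,0,1],[0,0,0,-0.33,0,0.03,1],[0,0,0,-0.33,0,0.03,1],[0,0,0,-0.33,0,0.04,1],[0,0,0,-0.33,0,0.05,1],[0,0,0,-0.32,0,0.1,1],[0,0,0,-0.32,0,0.11,1],[0,0,0,-0.32,0,0.12,1],[0,0,0,-0.32,0,0.13,1],[0,0,0,0,0,0,1]]' 4
python3 -c "
from geo import *
c=cam('scene');cv2.imwrite('pics/s8.png',crop(c,20,170,170,140,4))
print(np.round(ctrl.read_state()['q'],2))"
```

```text
t: 23.35
tcp_pos: [0.4193, -0.2945, 0.0203]
orientation: [2.793, -0.864, 0.688]
contact_force: [0.4, 0.7, -0.9]
width: 0.0178
finger_force: 4.0
[-0.76 -0.24  2.41  0.16  0.5   1.28]
```

View pics/s8.png

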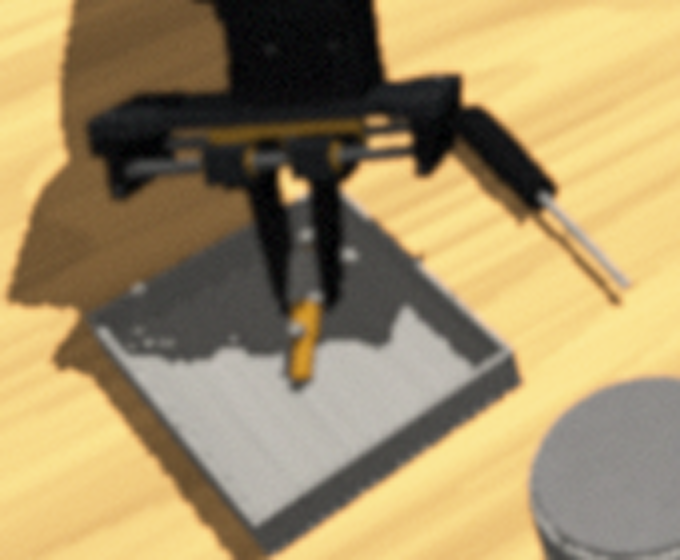

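It pivoted with its inner end fixed. A little lower, then open halfway so the fingers stay clear of the walls, and retreat.

```bash
python3 -m inch '[[0,0,0,-0.25,0,0.13,1],[0,0,0,-0.25,0,0.13,1],[0,0,0,-0.25,0,0.13,1],[0,0,0,0,0,0,0.4],[0,0,0,0,0,0,0.3],[0,0,0,0,0,0,0.1],[0,0,0,0,0,0,0.1],[0,0,0,0,0,0,0.1],[0,0,0,0,0,-1.5,0.1],[0,0,0,0,0,-3,0.1],[0,0,0,0,0,-4,0.1],[0,0,0,0,0,-5,0],[0,0,0,0,0,-5,0],[0,0,0,0,0,0,0]]'
python3 - <<'E'
from geo import *
plan(.10,1.17-np.pi/6)
plan(.10,1.17-np.pi/3)
c=cam('top');d=cam('scene');cv2.imwrite('pics/s9.png',np.hstack([crop(c,340,170,130,150,3),crop(d,20,170,130,150,3)]))
print(np.round(ctrl.read_state()['q'],2))
E
```

```text
t: 25.15
tcp_pos: [0.3456, -0.2454, 0.1841]
orientation: [2.783, -0.86, 0.703]
contact_force: [1.1, -0.6, -0.3]
width: 0.0476
finger_force: 0.0
t 25.15 shift first(cm, cur tool): [  4.47 -27.72  -1.3 ] then turn [ 0.234  0.146 -1.085] deg 64.1 | shift after turn: [26.1  -8.54  5.95]
t 25.15 shift first(cm, cur tool): [  4.47 -27.72  -1.3 ] then turn [ 0.254  0.078 -0.565] deg 35.8 | shift after turn: [ 18.34 -20.45   5.95]
[-0.82 -0.8   2.47  0.12  1.    1.32]
```

View pics/s9.png

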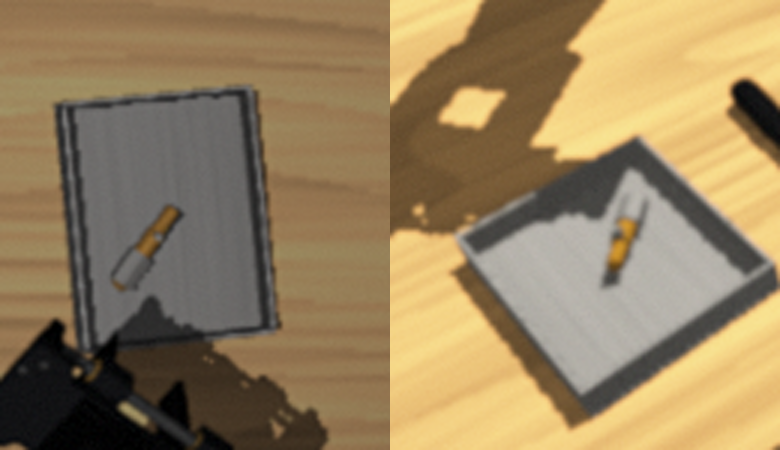

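The nozzle is lying in the tray in both views: top crop (145,248), scene crop (622,250). Next I return to the sleeve with the same flats, phi = 60° + 1.17 rad.

```bash
python3 -c "
from geo import *
plan(.10,2.217)"; python3 -m inch '[[0,0,0,0,0,-4,0],[0,0,0,0.56,-3.46,0.34,-1],[0,0,0,0.56,-3.46,0.34,-1],[0,0,0,0.56,-3.46,0.34,-1],[0,0,0,0.56,-3.46,0.34,-1],[0,0,0,0.56,-3.46,0.34,-1],[0,0,0,0.56,-3.46,0.34,-1],[0,0,0,0.56,-3.46,0.34,-1],[0,0,0,0.56,-3.46,0.34,-1],[0,0,0,0,0,0,-1]]'
python3 -c "
from geo import *
plan(.10,2.217)"
```

```text
t 25.25 shift first(cm, cur tool): [  4.85 -27.68  -1.73] then turn [ 0.066  0.35  -2.644] deg 152.9 | shift after turn: [ 8.2  26.36  5.52]
t: 26.5
tcp_pos: [0.5285, -0.0329, 0.207]
orientation: [2.795, -0.858, 0.68]
contact_force: [-0.4, -1.6, -0.7]
width: 0.0947
finger_force: 0.0
t 26.5 shift first(cm, cur tool): [ 0.64  0.15 -0.77] then turn [ 0.056  0.354 -2.641] deg 152.7 | shift after turn: [-0.56  0.35 -0.77]
```

```bash
python3 -m inch '[[0.0035,0.0221,-0.165,0,0,0,-1],[0.0035,0.0221,-0.165,0,0,0,-1],[0.0035,0.0221,-0.165,0,0,0,-1],[0.0035,0.0221,-0.165,0,0,0,-1],[0.0035,0.0221,-0.165,0,0,0,-1],[0.0035,0.0221,-0.165,0,0,0,-1],[0.0035,0.0221,-0.165,0,0,0,-1],[0.0035,0.0221,-0.165,0,0,0,-1],[0.0035,0.0221,-0.165,0,0,0,-1],[0.0035,0.0221,-0.165,0,0,0,-1],[0.0035,0.0221,-0.165,0,0,0,-1],[0.0035,0.0221,-0.165,0,0,0,-1],[0.0035,0.0221,-0.165,0,0,0,-1],[0.0035,0.0221,-0.165,0,0,0,-1],[0.0035,0.0221,-0.165,0,0,0,-1],[0.0035,0.0221,-0.165,0,0,0,-1],[0,0,0,0,0,0,-1],[0,0,0,0,0,0,-1]]'
python3 -c "
from geo import *
plan(-.021,2.217,(.0007,-.0007));print(np.round(ctrl.read_state()['q'],2))"
```

```text
t: 28.75
tcp_pos: [0.5278, -0.0348, 0.2094]
orientation: [1.274, 2.278, 0.306]
contact_force: [-0.4, -0.3, 0.7]
width: 0.0955
finger_force: 0.0
t 28.75 shift first(cm, cur tool): [-0.39  0.39 11.56] then turn [ 0.003  0.005 -0.006] deg 0.5 | shift after turn: [-0.45  0.42 11.56]
[-0.2  -0.52  2.28  0.08  0.82 -0.79]
```

```bash
python3 -m inch '[[0.003,0.005,-0.006,-0.45,0.42,0,-1],[0,0,0,0,0,3,-1],[0,0,0,0,0,3,-1],[0,0,0,0,0,3,-1],[0,0,0,0,0,2.5,-1],[0,0,0,0,0,0,-1],[0,0,0,0,0,0,-1]]'
python3 -c "
from geo import *
plan(-.021,2.217,(.0007,-.0007))"
```

```text
t: 29.62
tcp_pos: [0.5946, -0.0414, 0.1173]
orientation: [1.264, 2.286, 0.305]
contact_force: [0.3, -0.2, 0.5]
width: 0.0951
finger_force: 0.0
t 29.62 shift first(cm, cur tool): [ 0.09 -0.19  0.19] then turn [0.002 0.001 0.002] deg 0.2 | shift after turn: [ 0.09 -0.19  0.19]
```

```bash
python3 -m inch '[[0,0,0,0.09,-0.19,0.15,-1],[0,0,0,0,0,0,1],[0,0,0,0,0,0,1],[0,0,0,0,0,0,1],[0,0,0,0,0,0,1],[0,0,0,0,0,0,1],[0,0,0,0,0,0,1],[0,0,0,0,0,0,1],[0,0,0,0,0,0,1]]' 50
python3 -c "
from geo import *
plan(-.021,2.217,(.0007,-.0007));print(ctrl.read_state()['wrist_torque'])"
```

```text
t: 30.75
tcp_pos: [0.5942, -0.0415, 0.1148]
orientation: [1.264, 2.285, 0.306]
contact_force: [5.6, 2.2, -0.6]
width: 0.0435
finger_force: 49.9
t 30.75 shift first(cm, cur tool): [ 0.   -0.05  0.  ] then turn [0.003 0.002 0.002] deg 0.2 | shift after turn: [ 0.   -0.05  0.  ]
[ 0.34822971 -0.33467074  0.2658169 ]
```

```bash
python3 -m inch '[[0,0,0,0,0,-0.3,1],[0,0,0,0,0,-0.33,1],[0,0,0,0,0,0,1],[0,0,0,0,0,0,1]]' 50
python3 -c "
from geo import *
plan(-.021,2.217,(.0007,-.0007))"
```

```text
t: 31.25
tcp_pos: [0.5909, -0.0411, 0.1195]
orientation: [1.264, 2.285, 0.307]
contact_force: [10.8, 2.2, -6.9]
width: 0.0435
finger_force: 49.9
t 31.25 shift first(cm, cur tool): [-0.02 -0.03  0.58] then turn [0.004 0.002 0.002] deg 0.3 | shift after turn: [-0.02 -0.03  0.58]
```

```bash
python3 -m inch '[[0,0,0.14,0,0,0,1],[0,0,0.14,0,0,0,1],[0,0,0.14,0,0,0,1],[0,0,0.14,0,0,0,1],[0,0,0.14,0,0,0,1],[0,0,0.14,0,0,0,1],[0,0,0.14,0,0,0,1],[0,0,0.14,0,0,0,1],[0,0,0.06,0,0,0,1],[0,0,0.02,0,0,0,1],[0,0,0,0,0,0,1],[0,0,0,0,0,0,1]]' 50
python3 -c "
from geo import *
plan(-.026,np.pi/3);print(ctrl.read_state()['wrist_torque'])"
```

```text
t: 32.75
tcp_pos: [0.5911, -0.0409, 0.1197]
orientation: [2.472, 1.243, 0.681]
contact_force: [10.9, 3.4, -6.6]
width: 0.0436
finger_force: 49.9
t 32.75 shift first(cm, cur tool): [-0.06 -0.1   1.08] then turn [ 0.003 -0.003 -0.028] deg 1.6 | shift after turn: [-0.05 -0.1   1.08]
[ 0.65949102 -0.93484991  0.81650819]
```

Turn is fully back. Ease down, check the depth, then release.

```bash
python3 -m inch '[[0,0,0,0,0,0.35,1],[0,0,0,0,0,0.35,1],[0,0,0,0,0,0.35,1],[0,0,0,0,0,0.1,1],[0,0,0,0,0,0,1],[0,0,0,0,0,0,1]]' 50
python3 -c "
from geo import *
plan(-.026,np.pi/3)"
```

```text
t: 33.5
tcp_pos: [0.597, -0.0414, 0.1108]
orientation: [2.472, 1.243, 0.68]
contact_force: [3.2, 5.6, 2.5]
width: 0.0435
finger_force: 49.9
t 33.5 shift first(cm, cur tool): [-0.06 -0.11  0.01] then turn [ 0.002 -0.003 -0.028] deg 1.6 | shift after turn: [-0.06 -0.12  0.01]
```

```bash
python3 -m inch '[[0,0,0,0,0,0,0],[0,0,0,0,0,0,-1],[0,0,0,0,0,0,-1],[0,0,0,0,0,0,-1],[0,0,0,0,0,0,-1],[0,0,0,0,0,-3,-1],[0,0,0,0,0,-4,-1],[0,0,0,0,0,-5,-1],[0,0,0,0,0,-5,-1],[0,0,0,-3,0,-5,-1],[0,0,0,-3,0,-5,-1],[0,0,0,0,0,0,-1],[0,0,0,0,0,0,-1]]'
python3 - <<'E'
from geo import *
c=cam("scene");F,o=frame(M,YAW)
now=cv2.resize(c["frame"][:,:,::-1],(800,600),interpolation=cv2.INTER_CUBIC).astype(float)
old=cv2.imread("pics/scene0.png").astype(float)
# grayscale profile along the sleeve side facing the camera, axis heights: lower edge / flange edge positions
g0=old.mean(2);g1=now.mean(2)
hs=np.arange(-46,4,2)/1e3
for ang in(-60,-40,-20):
    a=np.radians(ang);P=o+np.c_[.022*np.cos(a)+0*hs,.022*np.sin(a)+0*hs,hs]@F.T
    q=((proj(c,P)+.5)/.64-.5).astype(np.float32)
    f=lambda g:cv2.remap(g.astype(np.float32),q[:,:1],q[:,1:],1)[:,0].astype(int)
    print(ang,f(g0).tolist());print("   ",f(g1).tolist())
# same from the released state? best vertical shift by matching sleeve patch
q=((proj(c,o+F@[0,0,-.018])+.5)/.64-.5)[0].astype(int)
u,v=q;t=old[v-22:v+30,u-32:u+32].astype(np.float32);r=cv2.matchTemplate(now[v-42:v+50,u-52:u+52].astype(np.float32),t,cv2.TM_CCOEFF_NORMED)
print(cv2.minMaxLoc(r),"(20,20)=unmoved; 800x600 px")
E
```

```text
t: 35.12
tcp_pos: [0.4221, -0.0781, 0.321]
orientation: [2.475, 1.243, 0.677]
contact_force: [0.2, -0.3, -0.7]
width: 0.095
finger_force: 0.0
-60 [132, 100, 59, 37, 29, 37, 54, 69, 75, 78, 78, 76, 78, 78, 77, 78, 79, 79, 77, 77, 80, 84, 95, 99, 85]
    [132, 100, 59, 35, 30, 40, 53, 67, 75, 77, 78, 79, 78, 78, 79, 78, 77, 77, 77, 76, 77, 83, 96, 113, 125]
-40 [61, 55, 49, 49, 52, 56, 71, 86, 97, 100, 101, 100, 100, 100, 102, 97, 98, 100, 99, 98, 100, 102, 104, 95, 74]
    [61, 54, 49, 49, 53, 58, 73, 89, 100, 103, 103, 100, 100, 102, 102, 101, 101, 102, 101, 100, 101, 104, 109, 101, 82]
-20 [84, 89, 92, 94, 90, 80, 84, 98, 109, 109, 109, 110, 109, 111, 112, 112, 110, 112, 113, 112, 111, 113, 118, 118, 111]
    [86, 89, 91, 94, 90, 79, 83, 98, 108, 111, 110, 109, 109, 110, 110, 112, 111, 111, 110, 111, 113, 115, 118, 115, 103]
(-0.35864976048469543, 0.972610592842102, (0, 37), (20, 20)) (20,20)=unmoved; 800x600 px
```

The sleeve profile matches the initial home state, with the template unmoved, and the arm is clear. Handing in.

```bash
python3 -c "
from cell import ctrl
print(ctrl.hand_in())"
```

```text
the job is handed in; nothing more can be done
None
```

The job is handed in: the nozzle is lying in the tray, the sleeve matches its starting home position in the camera image, and the robot took about 35 s; however, I viewed 13 pictures, over the limit of 10.

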